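Roll a rubber cleaning roller over the tacky board to the tape

TASK

Clean the rubber roller by rolling it across the tacky board: with the fingertips on its top, roll it along until it lies lengthwise over the strip of paper tape, its middle line above the tape, and leave it at rest there. Do not pick it up, drag it without turning it, or push it from low down behind, and leave the reflector mirror, slide viewer, hex key and fan rotor where they are.

Things in the scene. Friction and masses are not known exactly. Their poses are not given: they have to be found in the camera images.
- roller: Black rubber roller lying on the tacky board: cylinder 60 mm across, 110 mm long, a steel shaft stub (10 mm thick, 20 mm long) at each end, 0.3 to 0.5 kg. Origin: centre of the cylinder, 36 mm above the bench (its top: 66 mm). Its x axis is the level cylinder axis; y and z turn as it rolls (z up at the start). A fingertip pressed on its top and moved level across the axis rolls it half as far.
- tape_mid (a point): Middle of the strip of paper tape stuck flat across the tacky board, 6 mm above the bench. The strip is 24 mm wide, 220 mm long. Axes: x along the strip, y across it, the way in which the roller has to go (it starts 60 to 105 mm from this line on the -y side, its axis nearly parallel with the strip), z up.
- board: Tacky cleaning board: grey sheet on plywood, fixed to the bench, 220 mm along its x (along the tape), 280 mm along its y, 6 mm thick. Origin at the centre of its underside; the tape's middle line lies 45 mm from it in +y. It brakes a roller that is let go: from 50 mm/s it runs on 3 to 4 mm.
- reflector: Reflector mirror: round steel bowl, 84 mm wide, 32 mm high, open side up; origin at the centre of its underside. A bystander.
- viewer: Red plastic slide viewer: box 60 x 90 x 50 mm high with a short round eyepiece; origin at the centre of its underside. A bystander.
- hex_key: Steel hex key lying flat, 8 mm thick, long arm 105 mm along its y axis, short arm 30 mm; origin under about the middle of the long arm. A bystander.
- fan_rotor: Black plastic fan rotor with seven blades, 96 mm across, 32 mm high; origin at the centre of its underside. A bystander.
Mind the look-alikes: they are no part of the job. What is shaped like the roller but blue or green is not meant.

How it is judged:
By the outcome, as a careful person would: the job done as asked, in the order asked, and still so for the second after the job is handed in, with the robot touching nothing.
It also fails if it takes over 56 s, if anything falls off the work surface, if the arm or the gripper's body presses on something with over 40 N, if the wrist force passes 120 N, or if a joint passes its speed limit or range.

ROBOT

A 6-joint arm with a two-finger parallel gripper is mounted at the origin on the work surface. World frame = base frame: x ahead of the robot, y to its left, z up, the work surface at z = 0. Lengths are in m, angles in rad, forces in N, time in s.
With the tool pointing down it reaches from about 0.4 to 0.925 m from the base axis. Payload 12.5 kg.
Tool frame: the origin (TCP) lies at the very end of the fingers, on their centre line; the grasp point (between the pads) lies 19 mm behind it; z points along the fingers, y is the direction in which the jaws open and shut (so a half turn about z gives the same grasp; the last joint's range is limited). The gripper opens to 95 mm and grips with 3 to 60 N. Pads are 20 mm wide; open, the fingers measure 119 mm over their backs; the gripper's body (75 mm by 180 mm) begins 59 mm behind the grasp point.
Start: joints at [1.014, 0.491, 1.559, -0, 1.092, -0.106], TCP at [0.272, 0.563, 0.215] pointing down, gripper open.
Joint ranges: [-3.1, 3.1], [-0.84, 2.19], [0.05, 2.79], [-1.13, 4.28], [0.06, 2.93], [-2.69, 2.69]. Speed limits (rad/s): [2.22, 2.22, 2.79, 3.14, 3.14, 3.14].

INTERFACE

Orientations are given as a rotation vector (axis times angle).
In Python, from bench import reach, move_linear, move_j, set_gripper, sleep, ik, get_image, Unreachable, job_done, get_clock, get_qpos, get_qd, get_effort, get_position, get_orientation, get_contact_force, get_torque, get_gripper_width gives the robot as it stands. Calls block until the motion is done:
- reach(position, orientation): joint-space move of the TCP to a pose.
- move_linear(position, speed=0.15, frame=None, force_limit=None): straight line of the TCP; frame=None keeps the orientation; speed is the mean speed in m/s. With force_limit (N) it stops when the force on the tool has changed by that much, and returns True; else False.
- move_j(angles): joint-space move.
- set_gripper(opening): finger opening in m; the grip force is fixed at half the most; returns when the fingers have stopped.
- sleep(seconds).
- ik(position, orientation): joint angles nearest the present ones, or None.
- get_image(name): name is "side" or "top" or "wrist"; returns a dict with "frame" (400x640x3 uint8, red, green, blue), "vfov" (degrees; the focal length in pixels is half the picture's height over the tangent of half this angle, whatever the lens; pixels are square), "cx", "cy" (the principal point, pixels), "R" (3x3) and "t" (3): a world point X has camera coordinates R X + t. Camera axes: x right, y down, z forward; pixel columns grow to the right and rows downward; lengths in m; the calibration is good to about 2 mm. A picture is of the moment at which its call begins. There is no depth.
A pose or a line that the arm cannot do raises Unreachable and nothing moves.
- job_done(): hands the job in, once; it reports no verdict.
Readings, each from a call of its own:
- get_clock(): time.
- get_qpos(): joint angles.
- get_qd(): joint speeds.
- get_effort(): joint torques, N m.
- get_position(): TCP position.
- get_orientation(): TCP orientation.
- get_contact_force(): force on the tool from outside, world axes, zero at the start.
- get_torque(): the same for the moment, N m.
- get_gripper_width(): finger opening in m.
Only numpy, scipy, OpenCV 4.12 (cv2) and the standard library are available. Lean on these libraries where they do the work, as an engineer would, in place of code of your own. Each camera call takes 0.05 s, during which the arm holds its last target.

## Working session

There is one attempt and no reset: what is moved stays moved. The work goes in short steps, each a Python script; the robot and the scene stay as the last script left them, time stands still between calls to the robot, and variables do not carry over. Pictures are saved under pics/ and viewed, and the job is handed in when it is done.

```bash
mkdir -p pics; ls; python3 - <<'E'
from bench import *
import cv2
for n in("top","side","wrist"):
    d=get_image(n); cv2.imwrite(f"pics/{n}0.png",d["frame"][:,:,::-1]); print(n,d["vfov"],d["cx"],d["cy"],d["R"],d["t"])
print(get_clock(),get_orientation())
E
```

```text
pics
top 49.53809422374148 317.3728796790083 204.82477923832326 [[ 0.01116819 -0.99986392 -0.01214171]
 [-0.99298293 -0.00966008 -0.11786255]
 [ 0.11772922  0.01337282 -0.99295569]] [0.08615741 0.5457608  0.87659621]
side 57.24859840104876 322.6880722175274 201.6743821228896 [[-0.97716732 -0.21190225 -0.0155388 ]
 [-0.14599274  0.72276596 -0.67549647]
 [ 0.15437014 -0.65780453 -0.73719947]] [0.5229146  0.05194891 0.81480285]
wrist 69.8170814719018 312.4663325395643 199.57625531325965 [[ 0.43633778  0.89978042 -0.00212879]
 [ 0.87000196 -0.42129106  0.25614534]
 [ 0.22957772 -0.11361794 -0.96663594]] [-0.62413807 -0.02805374  0.3906807 ]
0.15 [-7.01994219e-01 -3.06188010e+00  1.26604157e-03]
```

View pics/top0.png

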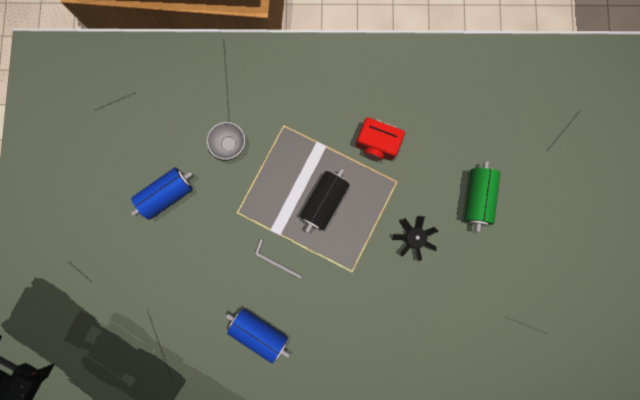

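View pics/side0.png

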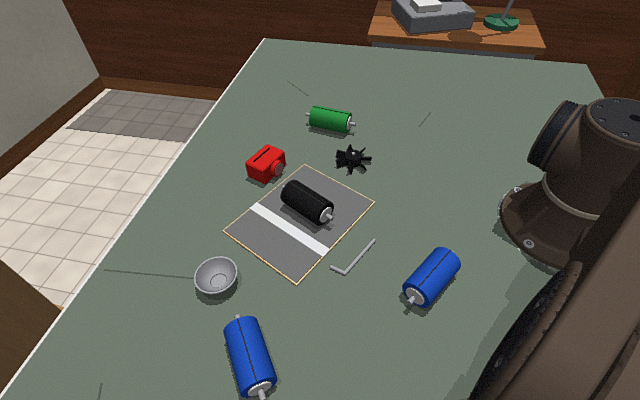

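View pics/wrist0.png

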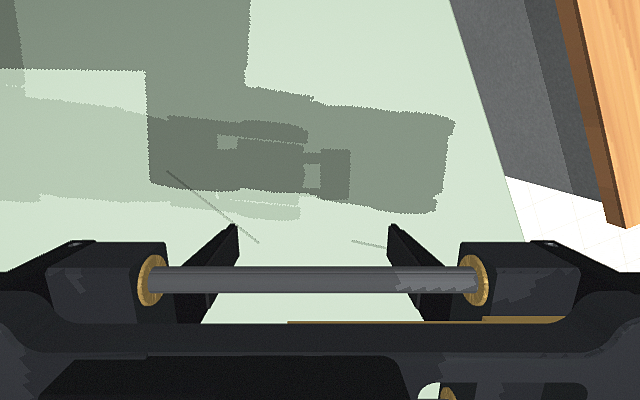

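Candidates for the roller in the top image: black cylinder (325,201), blue (162,194), blue (257,335), green (482,195), and the black fan rotor (416,237), which is not a cylinder. I choose the black cylinder on the board, which is at (307,202) in the side image. Next I check a close crop and measure.

```bash
cat > meas.py <<'E'
import numpy as np, cv2
from bench import *
def K(d):
    f=d["frame"].shape[0]/2/np.tan(np.radians(d["vfov"])/2); return f
def ray(d,p):
    f=K(d); v=np.array([(p[0]-d["cx"])/f,(p[1]-d["cy"])/f,1.]); R=np.array(d["R"]); 
    w=R.T@v; return -R.T@np.array(d["t"]), w/np.linalg.norm(w)
def onz(d,p,z):
    c,w=ray(d,p); return c+w*(z-c[2])/w[2]
def proj(d,X):
    f=K(d); c=np.array(d["R"])@X+np.array(d["t"]); return np.array([d["cx"]+f*c[0]/c[2],d["cy"]+f*c[1]/c[2]])
def big(m,near=None):
    n,l,s,c=cv2.connectedComponentsWithStats(m.astype(np.uint8))
    i=1+np.argmax(s[1:,4]); return l==i
def tape(d,box):
    x0,y0,x1,y1=box; m=np.zeros(d["frame"].shape[:2],bool)
    fr=d["frame"].astype(int); m[y0:y1,x0:x1]=(fr.min(2)>185)[y0:y1,x0:x1]
    m=big(m); ys,xs=np.nonzero(m)
    P=np.array([onz(d,(x,y),.006)[:2] for x,y in zip(xs,ys)])
    (c,sz,a)=cv2.minAreaRect((P*1000).astype(np.float32))
    bp=cv2.boxPoints((c,sz,a))/1000
    return m,P,np.array(c)/1000,sz,bp
def rollmask(d,box,th=45):
    x0,y0,x1,y1=box; fr=d["frame"].astype(int); m=np.zeros(fr.shape[:2],bool)
    m[y0:y1,x0:x1]=(fr.max(2)<th)[y0:y1,x0:x1]
    return big(m)
E
python3 - <<'E'
from meas import *
B={"top":(235,125,398,272),"side":(222,163,376,284)}
for n in B:
    d=get_image(n); m,P,c,sz,bp=tape(d,B[n]); print(n,"tape",c.round(4),sz,bp.round(4).tolist())
    for th in (45,60): 
        r=rollmask(d,B[n],th); print(th,r.sum())
    x0,y0,x1,y1=B[n]; f=d["frame"][:,:,::-1].copy()
    g=f.copy(); g[r]=(0,0,255); g[m]=(0,255,0)
    cr=np.hstack([f[y0:y1,x0:x1],g[y0:y1,x0:x1]]); s=2.4; cv2.imwrite(f"pics/crop_{n}.png",cv2.resize(cr,None,fx=s,fy=s,interpolation=cv2.INTER_CUBIC))
    print(cv2.minAreaRect(np.argwhere(r)[:,::-1].astype(np.float32)))
E
```

```text
top tape [0.5859 0.134 ] (23.878324508666992, 218.16033935546875) [[0.4828999936580658, 0.17170000076293945], [0.6783999800682068, 0.07479999959468842], [0.6890000104904175, 0.09619999676942825], [0.4934999942779541, 0.1931000053882599]]
45 698
60 1493
((324.0, 199.99996948242188), (28.52798843383789, 54.32720947265625), 29.744882583618164)
side tape [0.5875 0.1305] (23.652212142944336, 219.25741577148438) [[0.48410001397132874, 0.1687999963760376], [0.6802999973297119, 0.07100000232458115], [0.6909000277519226, 0.09220000356435776], [0.49459999799728394, 0.1899999976158142]]
45 1206
60 1398
((306.4615478515625, 203.80767822265625), (56.57941818237305, 30.78586196899414), 33.690067291259766)
```

View pics/crop_top.png

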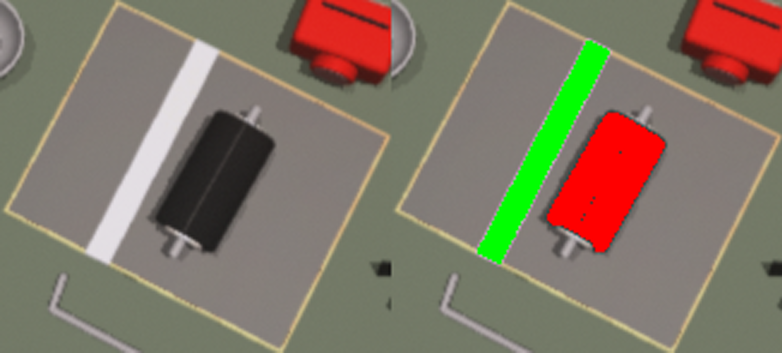

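View pics/crop_side.png

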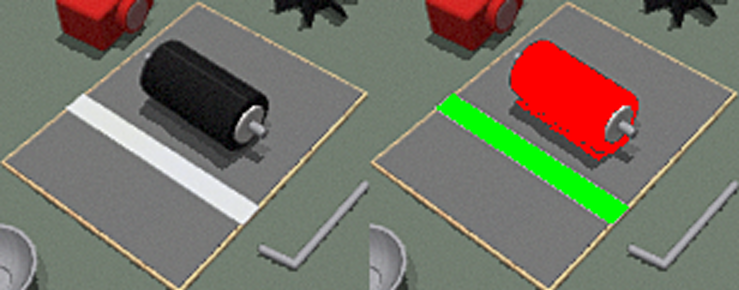

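The black roller is confirmed in both crops, with clean tape and roller masks. Next I find the axis from the silhouette edge planes.

```bash
cat >> meas.py <<'E'
def axis_plane(d,m):
    """edge lines of silhouette -> tangent planes -> bisector plane (contains axis)"""
    p=np.argwhere(m)[:,::-1].astype(float); c0=p.mean(0)
    u=np.linalg.svd(p-c0,full_matrices=False)[2][0]; v=np.array([-u[1],u[0]])
    for _ in range(2):
        s=(p-c0)@u; t=(p-c0)@v; L=np.percentile(s,[20,80]); A=[];Bb=[]
        for b in np.arange(L[0],L[1],1.0):
            k=(s>=b)&(s<b+1.0)
            if k.sum()>3: A.append((b+.5,t[k].min()-.35));Bb.append((b+.5,t[k].max()+.35))
        A=np.array(A);Bb=np.array(Bb)
        la=np.polyfit(*A.T,1);lb=np.polyfit(*Bb.T,1)
        g=(la[0]+lb[0])/2; u=u+g*v;u/=np.linalg.norm(u);v=np.array([-u[1],u[0]])
    s=(p-c0)@u; t=(p-c0)@v; L=np.percentile(s,[20,80]); A=[];Bb=[]
    for b in np.arange(L[0],L[1],1.0):
        k=(s>=b)&(s<b+1.0)
        if k.sum()>3: A.append((b+.5,t[k].min()-.35));Bb.append((b+.5,t[k].max()+.35))
    ns=[]
    for E in (A,Bb):
        l=np.polyfit(*np.array(E).T,1)
        q=[c0+u*x+v*np.polyval(l,x) for x in (-20,20)]
        n=np.cross(ray(d,q[0])[1],ray(d,q[1])[1]); ns.append(n/np.linalg.norm(n))
    n=ns[0]+ns[1]; n/=np.linalg.norm(n)
    half=np.arccos(np.clip(ns[0]@ns[1],-1,1))/2
    C=ray(d,(0,0))[0]
    return C,n,half
def axis_at(d,m,z=.036):
    C,n,half=axis_plane(d,m)
    dr=np.cross(n,[0,0,1.]);dr/=np.linalg.norm(dr)
    # point in plane at z nearest mask centroid
    q=onz(d,np.argwhere(m)[:,::-1].mean(0),z); a=n[:2]; q[:2]-=a*(n@(q-C))/(a@a)
    return q,dr,half
E
python3 - <<'E'
from meas import *
B={"top":(235,125,398,272),"side":(222,163,376,284)}
pl=[]
for n in B:
    d=get_image(n); m,P,c,sz,bp=tape(d,B[n]); T=(bp[1]-bp[0]);T/=np.linalg.norm(T)
    if T[0]<0:T=-T
    N=np.array([-T[1],T[0]])
    for th in (45,60) if n=="side" else (60,70):
        r=cv2.morphologyEx(rollmask(d,B[n],th).astype(np.uint8),cv2.MORPH_CLOSE,np.ones((5,5)))>0
        q,dr,h=axis_at(d,r); dr=dr*np.sign(dr[0])
        C,nn,_=axis_plane(d,r)
        print(n,th,"axis pt",q.round(4),"ang",np.degrees(np.arctan2(dr[1],dr[0])).round(2),"tape ang",np.degrees(np.arctan2(T[1],T[0])).round(2),"N-off",((q[:2]-c)@N).round(4),"T-off",((q[:2]-c)@T).round(4), "rad~",(np.linalg.norm(q-C)*np.sin(h)).round(4))
        if th==60: pl.append((C,nn))
(C1,n1),(C2,n2)=pl
D=np.cross(n1,n2);D/=np.linalg.norm(D);D*=np.sign(D[0])
X=np.linalg.lstsq(np.array([n1,n2,D]),np.array([n1@C1,n2@C2,D@q]),rcond=None)[0]
print("two-view axis",X.round(4),D.round(4))
E
```

```text
top 60 axis pt [0.5556 0.0774 0.036 ] ang -28.93 tape ang -26.37 N-off -0.0642 T-off -0.002 rad~ 0.0294
top 70 axis pt [0.5555 0.0777 0.036 ] ang -29.04 tape ang -26.37 N-off -0.0639 T-off -0.0023 rad~ 0.0304
side 45 axis pt [0.5597 0.0734 0.036 ] ang -29.29 tape ang -26.49 N-off -0.0636 T-off 0.0006 rad~ 0.0354
side 60 axis pt [0.5583 0.0786 0.036 ] ang -29.08 tape ang -26.49 N-off -0.0595 T-off -0.0029 rad~ 0.0361
two-view axis [0.5573 0.0767 0.0326] [ 0.8751 -0.484   0.0037]
```

```bash
cat > mot.py <<'E'
from meas import *
from scipy.spatial.transform import Rotation as Ro
def ori(ang,flip):
    """tool z down, tool y along heading ang (rad)"""
    a=ang+(np.pi if flip else 0); y=np.array([np.cos(a),np.sin(a),0]); z=np.array([0,0,-1.]); x=np.cross(y,z)
    return Ro.from_matrix(np.array([x,y,z]).T).as_rotvec()
def look():
    """axis point, roller angle, tape angle, N-offset, T-offset from both views"""
    out={}
    for n,B in {"top":(235,125,398,272),"side":(222,163,376,284)}.items():
        d=get_image(n); th=65 if n=="top" else 45
        r=cv2.morphologyEx(rollmask(d,B,th).astype(np.uint8),cv2.MORPH_CLOSE,np.ones((5,5)))>0
        q,dr,h=axis_at(d,r); dr=dr*np.sign(dr[0])
        c,a=((np.array([.5859,.134]),-26.4) if n=="top" else (np.array([.5875,.1305]),-26.4))
        T=np.array([np.cos(np.radians(a)),np.sin(np.radians(a))]);N=np.array([-T[1],T[0]])
        out[n]=(q,np.degrees(np.arctan2(dr[1],dr[0])),(q[:2]-c)@N,(q[:2]-c)@T)
        print(n,q.round(4),"ang",out[n][1].round(2),"N",out[n][2].round(4),"T",out[n][3].round(4),"npx",r.sum())
        cv2.imwrite(f"pics/l_{n}_{get_clock():.1f}.png",d["frame"][:,:,::-1])
    return out
E
python3 - <<'E'
from mot import *
c=np.array([.5565,.0768]); a=np.radians(-29.05); N=np.array([-np.sin(a),np.cos(a)])
p=c-7e-3*N
for f in (0,1): print(f,ik([*p,.10],ori(a,f)),ik([*(p+.14*N),.10],ori(a+.05,f)))
E
```

```text
0 [ 8.63865391e-03  5.40880596e-01  1.84179049e+00 -4.44089210e-16
  7.58921569e-01  5.15656802e-01] [ 1.99891539e-01  6.49360377e-01  1.60231059e+00 -4.44089210e-16
  8.89921683e-01  6.56909686e-01]
1 [ 8.63865391e-03  5.40880596e-01  1.84179049e+00 -4.44089210e-16
  7.58921569e-01 -2.62593585e+00] [ 0.19989154  0.64936038  1.60231059  0.          0.88992168 -2.48468297]
```

```bash
python3 - <<'E'
from mot import *
c=np.array([.5565,.0768]); a=np.radians(-29.05); N=np.array([-np.sin(a),np.cos(a)])
p=c-7e-3*N; o=ori(a,0)
reach([*p,.11],o); set_gripper(.078); print(get_clock(),get_position(),get_gripper_width(),get_contact_force())
move_linear([*p,.074],.1)
hit=move_linear([*p,.058],.02,force_limit=5); print(hit,get_position(),get_contact_force(),get_clock())
d=get_image("side");cv2.imwrite("pics/touch.png",d["frame"][:,:,::-1])
E
```

```text
2.975 [0.55310417 0.07070544 0.11000095] 0.07799283969458508 [ 0.53604143 -0.39117222  0.90913781]
True [0.55333946 0.07082229 0.0661221 ] [-1.18577173  0.68495995  6.96895538] 3.9917
```

View pics/touch.png

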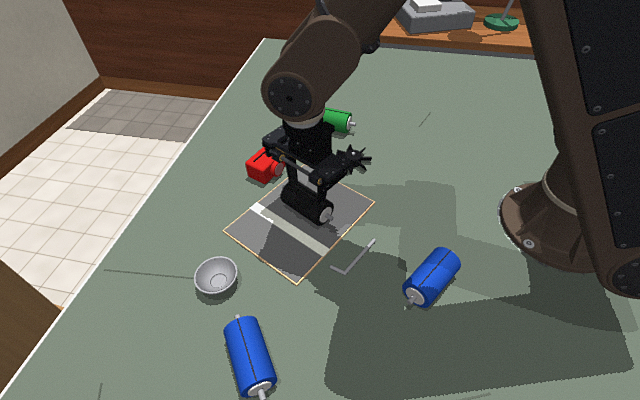

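The side image shows both fingertips on the roller's top at about (307,190), with contact at z = 66 mm. Now the first stroke.

```bash
cat >> mot.py <<'E'
def stroke(dist,ang,zpress=.0655,speed=.05,dyaw=0):
    """tip is in contact; move level across the axis"""
    N=np.array([-np.sin(ang),np.cos(ang)]); p=np.array(get_position())
    move_linear([p[0],p[1],zpress],.02); print("pressed",np.round(get_contact_force(),1),np.round(get_position(),4))
    q=np.array([*(p[:2]+dist*N),zpress])
    move_linear(q,speed,frame=ori(ang+dyaw,0)) if dyaw else move_linear(q,speed)
    print("end",np.round(get_contact_force(),1),np.round(get_position(),4),round(get_clock(),2))
    sleep(.15)
    move_linear([*q[:2],.085],.1)
def touch(c,ang,off):
    N=np.array([-np.sin(ang),np.cos(ang)]); p=c+off*N; o=ori(ang,0)
    move_linear([*p,.085],.15,frame=o); move_linear([*p,.071],.08)
    h=move_linear([*p,.06],.02,force_limit=4); print("touch",h,np.round(get_position(),4))
    return h
E
python3 - <<'E'
from mot import *
stroke(.028,np.radians(-29.05))
p=np.array(get_position()); move_linear([p[0]-.10,p[1]-.20,.2],.25)
print(get_clock()); look()
E
ls pics
```

```text
pressed [-1.2  1.2 10.1] [0.5535 0.071  0.0661]
end [-1.8  1.7  9.5] [0.5671 0.0956 0.0661] 5.0
6.65
top [0.5618 0.0896 0.036 ] ang -28.33 N -0.0505 T -0.0018 npx 1490
side [0.5662 0.0859 0.036 ] ang -28.95 N -0.0494 T 0.0008 npx 1252
crop_side.png
crop_top.png
l_side_6.8.png
l_top_6.7.png
side0.png
top0.png
touch.png
wrist0.png
```

Rolled 14 mm with the expected half ratio. The next stroke includes a slight yaw.

```bash
python3 - <<'E'
from mot import *
c=np.array([.5635,.0886]); a=np.radians(-28.8)
touch(c,a,-.008); stroke(.032,a,.0648,dyaw=np.radians(1.2))
N=np.array([-np.sin(a),np.cos(a)]); c=c+.016*N; a=np.radians(-27.6)
touch(c,a,-.008); stroke(.032,a,.0648,dyaw=np.radians(1.2))
p=np.array(get_position()); move_linear([p[0]-.10,p[1]-.24,.2],.25)
print(get_clock()); look()
E
```

```text
touch True [0.56   0.0817 0.0662]
pressed [-3.5  2.1 15.3] [0.5603 0.0821 0.066 ]
end [-2.4  2.3 14. ] [0.5759 0.1103 0.066 ] 10.22
touch True [0.5679 0.0958 0.0662]
pressed [-3.8  2.2 13.5] [0.5681 0.0961 0.066 ]
end [-2.6  2.1 12.4] [0.5833 0.1246 0.066 ] 12.72
14.5083
top [0.5783 0.1179 0.036 ] ang -27.23 N -0.0178 T 0.0003 npx 1453
side [0.5822 0.1131 0.036 ] ang -26.92 N -0.0179 T 0.003 npx 1283
```

```bash
python3 - <<'E'
from mot import *
c=np.array([.5800,.1158]); a=np.radians(-27.1)
touch(c,a,-.006); stroke(.024,a,.0648,dyaw=np.radians(.8))
p=np.array(get_position()); move_linear([p[0]-.10,p[1]-.26,.2],.25)
print(get_clock()); look()
E
```

```text
touch True [0.5776 0.1106 0.0662]
pressed [-3.6  2.3 14.9] [0.5779 0.1111 0.066 ]
end [-2.1  0.8 14.4] [0.589  0.1325 0.0661] 18.15
20.0083
top [0.5838 0.1287 0.036 ] ang -26.57 N -0.0057 T 0.0005 npx 1445
side [0.5884 0.1246 0.036 ] ang -26.92 N -0.0049 T 0.0034 npx 1318
```

```bash
python3 - <<'E'
from mot import *
c=np.array([.5858,.1266]); a=np.radians(-26.7)
touch(c,a,-.003); stroke(.0108,a,.0648,speed=.03,dyaw=np.radians(.3))
p=np.array(get_position()); move_linear([p[0]-.10,p[1]-.26,.2],.25)
print(get_clock()); look()
for n,B in {"top":(195,95,438,292),"side":(182,133,420,300)}.items():
    d=get_image(n);x0,y0,x1,y1=B;cv2.imwrite(f"pics/fin_{n}.png",cv2.resize(d["frame"][y0:y1,x0:x1,::-1],None,fx=3,fy=3,interpolation=cv2.INTER_CUBIC))
E
```

```text
touch True [0.5848 0.1241 0.0662]
pressed [-3.4  1.4 13.6] [0.5851 0.1245 0.0661]
end [-3.2  1.6 13.4] [0.59   0.1343 0.0661] 23.67
25.525
top [0.5864 0.1334 0.036 ] ang -26.36 N -0.0003 T 0.0007 npx 1462
side [0.5908 0.1295 0.036 ] ang -26.54 N 0.0005 T 0.0034 npx 1335
```

View pics/fin_top.png

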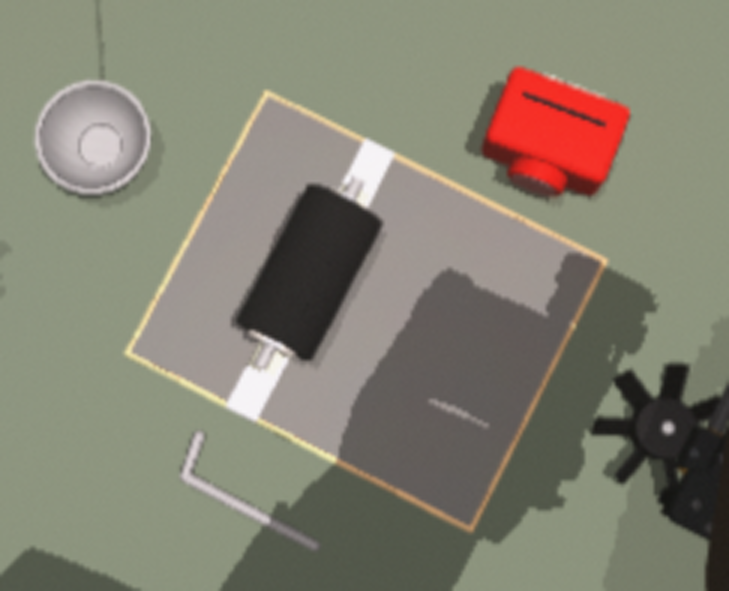

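View pics/fin_side.png

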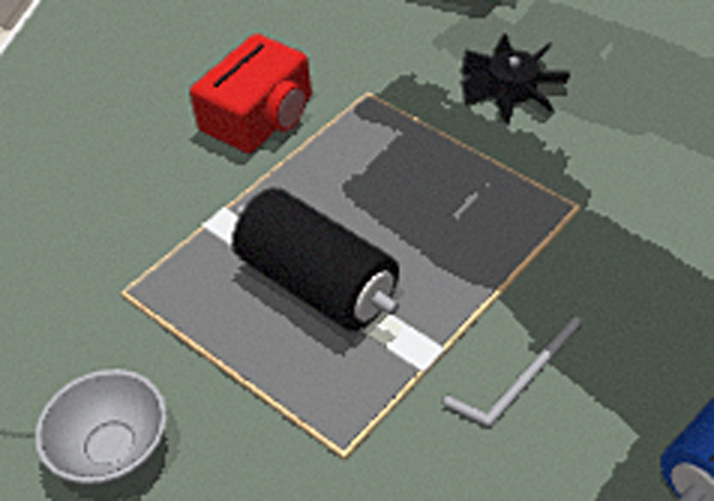

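The roller lies centred over the tape in both views: crop pixel (308,272) in the top view and (315,255) in the side view. The bystanders are undisturbed, and the gripper is clear at z = 0.2 m. I'm handing the job in.

```bash
python3 - <<'E'
from bench import *
print(get_position(),get_contact_force(),get_clock()); job_done()
E
```

```text
[ 0.48993338 -0.12554538  0.19965242] [-0.86236648 -0.28942778  0.09918584] 25.725
the job is handed in; nothing more can be done
```

I rolled the black roller about 64 mm onto the tape in five short fingertip strokes on its top. Each stroke pressed with about 10–15 N, with a small yaw in the last four to line it up with the strip. I handed the job in at 25.7 s.

- **Position:** the roller's middle line is −0.3 mm from the tape's middle in the top view and +0.5 mm in the side view. The two views disagree by about 3 mm along the tape.
- **Angle:** the axis lies at −26.4° (top) and −26.5° (side), against −26.4° for the tape.
- **Height:** the two-view estimate of the axis was 33 mm against the stated 36 mm. The fingertips met the top at 66 mm, which agrees with the stated height.
- **Surroundings:** the mirror, viewer, hex key and fan rotor looked unmoved by eye in the last pictures; I did not measure them. The gripper was clear of everything.

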